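# Lay the hand-rest bar across the stand over a freshly inked lino plate

## Task

A freshly inked lino plate sits in the wooden stand. Lay the long hand-rest bar across the stand's two uprights as a bridge over the plate, bedded flat in both saddles and sticking out about equally at both ends. Nothing may touch the wet plate; the short bar is of no use, it does not span the gap.

Things in the scene. Friction and masses are not known exactly. Their poses are not given: they have to be found in the camera images.
- long_bar_center (a point): The long hand-rest bar: beech with a cork strip let into the top, 26 x 200 x 16 mm, about 90 g, loose, lying flat on the table. The point is the bar's centre, 8 mm above its underside; local y runs along its length, z up. Either end may face either way.
- short_bar_center (a point): The short hand-rest bar, of the same make, 26 x 100 x 16 mm, loose, lying flat beside the long one (the two may swap places). The point is its centre; local y along its length, z up. Too short for the stand.
- saddle_mid (a point): Fixed pale wood stand, base 96 x 190 x 12 mm. Two uprights stand 70 mm either side of this point along local y (24 mm thick, 116 mm clear between). On each a saddle: flat floor 60 mm above the table, 52 mm wide along x, between cheeks 14 mm wide, 8.5 mm high. The point is midway between the saddles at floor height; the bar belongs along local y, its centre 8 mm above the point; z up.
- plate: The wet inked lino plate on its wooden backing, black with blue ink lines, 80 x 86 x 17 mm, fixed on the stand's base midway between the uprights. Origin at the centre of its underside, 12 mm above the table; its top is 28.5 mm above the table, 31 mm below the saddle floors.
There are look-alikes about, which are no part of the job. Leave any red look-alike of the part that bears long_bar_center alone.

How it is judged:
By the outcome, as a careful person would: the job done as asked, in the order asked, and still so for the second after the job is handed in, with the robot touching nothing.
It also fails if it takes over 43 s, if anything falls off the work surface, if the arm or the gripper's body presses on something with over 40 N, if the wrist force passes 120 N, or if a joint passes its speed limit or range.

## Robot

A 6-joint arm with a two-finger parallel gripper is mounted at the origin on the work surface; the furniture and walls round the work are solid. World frame = base frame: x ahead of the robot, y to its left, z up, the work surface at z = 0. Lengths are in m, angles in rad, forces in N, time in s.
With the tool pointing down it reaches from about 0.375 to 0.9 m from the base axis. Payload 3.1 kg.
Tool frame: the origin (TCP) lies on the centre line of the jaws, within the pads' length; the fingertips stand 8 mm ahead of it and the grasp point (between the pads) lies 11 mm behind it; z points along the fingers, y is the line along which they close (so a half turn about z gives the same grasp; the last joint's range is limited). The gripper opens to 87 mm and grips with 3 to 60 N. Pads are 19 mm wide; open, the fingers measure 117 mm over their backs; the gripper's body (75 mm by 190 mm) begins 51 mm behind the grasp point.
Start: joints at [-1.3, 0.527, 1.433, -0, 1.181, -0.178], TCP at [0.271, -0.563, 0.231] pointing down, gripper open.
Joint ranges: [-3.08, 3.08], [-0.75, 2.2], [0.22, 2.44], [-1.43, 4.57], [0, 2.65], [-2.85, 2.85]. Speed limits (rad/s): [2.79, 2.79, 3.14, 3.14, 3.14, 3.14].

## Interface

Orientations are given as a unit quaternion [x, y, z, w].
In Python, from rig import robot gives the robot as it stands. The module is installed in compiled form; this text tells all that it offers.
- The arm moves only by the tool send_rows, never from a script. Its argument "increments" is one flat list of numbers, 7 for each row, row after row: the turn, a rotation vector about the world's x, y, z in rad, then the shift along the world's x, y, z in cm, then the opening, from 0 (shut) to 1 (fully open). A call has 1 to 20 rows; each row shifts and turns the commanded pose from where the row before left it; what a row does not reach is not made up. A row lasts 1/12 s, in which the tool goes at most 41.7 mm and 7.16 degrees, less where a joint would pass 70% of its speed; a pose out of reach is approached as far as the arm can. A call is refused whole if a number of a shift passes 4.17 or a number of a turn 0.125, either way. A call with a gripper value outside its range is refused whole. The fingers move at their own pace and stop on an object; "newtons" is the grip in N (left out, the last holds). Time passes only in rows, so rows that do not move let the fingers close. It gives the time, the measured TCP pose, the force, the opening and the grip force at its end, in the units of the state.
- robot.get_obs(): the state, without advancing time (a new reading comes with each control period).
- robot.camera(name): name is "scene" or "top" or "wrist"; returns a dict with "image" (400x640x3 uint8, red, green, blue), "range_z" (400x640 float32, m along the optical axis (not along the pixel's ray), 0 where there is no reading), "fx", "fy", "cx", "cy" (pixels), "R" (3x3) and "t" (3): a world point X has camera coordinates R X + t. Camera axes: x right, y down, z forward; pixel columns grow to the right and rows downward; lengths in m; the calibration is good to about 2 mm. A picture is of the moment at which its call begins.
- robot.hand_in(): hands the job in; it is judged then, once.
The state is a dict: "time": time; "q": joint angles; "joint_velocities": joint speeds; "joint_torque": joint torques, N m; "position": TCP position; "tool_rot": TCP orientation; "ft_force": force on the tool from outside, world axes, zero at the start; "moment": the same for the moment, N m; "grip_width": finger opening in m; "grip_force": force on a finger pad.
Only numpy, scipy, OpenCV 4.12 (cv2) and the standard library are available. Lean on these libraries where they do the work, as an engineer would, in place of code of your own. Each camera call takes 0.05 s, during which the arm holds its last target. There are 200 camera calls.

## Working session

There is one attempt and no reset: what is moved stays moved. The work goes in short steps, Python scripts to look and compute and a tool call to move; the robot and the scene stay as the last step left them, time stands still between calls to the robot, and variables do not carry over. Pictures are saved under pics/ and viewed, at most 10 in all, crops included, and the job is handed in when it is done.

Besides the shell and the picture viewer there is one more tool, called after "Emit:" as name(argument=value, ...), one argument or row to a line, values as JSON. send_rows: Moves the arm, as the interface text tells. Its arguments: {"type":"object","properties":{"increments":{"type":"array"},"newtons":{"type":"number"}},"required":["increments"]}

```bash
mkdir -p pics
cat > h.py <<'E'
import numpy as np, cv2
from rig import robot
def pts(c):
    z=c["range_z"]; v,u=np.mgrid[:400,:640]
    P=np.stack([(u-c["cx"])/c["fx"]*z,(v-c["cy"])/c["fy"]*z,z],-1)
    return (P-c["t"])@c["R"]   # R^T (P-t)
def save(n,im): cv2.imwrite("pics/"+n,cv2.cvtColor(im,cv2.COLOR_RGB2BGR))
E
python3 - <<'E'
from h import *
a=robot.camera("top");b=robot.camera("scene")
save("top0.png",a["image"]);save("scene0.png",b["image"])
np.savez("top0.npz",**{k:a[k] for k in a}); np.savez("scene0.npz",**{k:b[k] for k in b})
print(robot.get_obs())
print(-a["R"].T@a["t"],a["R"],-b["R"].T@b["t"])
E
```

```text
{'time': 0.1, 'q': array([-1.30052029e+00,  5.28389457e-01,  1.43374886e+00, -2.68077926e-05,
        1.18136653e+00, -1.78445193e-01]), 'joint_velocities': array([-3.28798721e-05, -3.57291745e-03, -1.59140295e-03, -4.69701292e-04,
        6.54262201e-04, -6.56680006e-04]), 'joint_torque': array([ 8.40072084e-05, -4.40984666e+01, -1.77149999e+01,  6.34676311e-02,
        5.33199264e-02, -3.70152702e-05]), 'position': array([ 0.27101533, -0.56249259,  0.22966752]), 'tool_rot': array([ 9.74934978e-01,  2.22487921e-01, -5.62665438e-05, -9.54520710e-04]), 'ft_force': array([-0.26339221,  0.42143678, -0.67342595]), 'moment': array([-0.00439316,  0.00234947, -0.01246058]), 'grip_force': 0.0, 'grip_width': 0.0872882891448986}
[0.10336068 0.08460555 1.45846448] [[-0.01823358 -0.99983112  0.00229537]
 [-0.98093985  0.01744478 -0.19352696]
 [ 0.19345423 -0.00578031 -0.98109227]] [-0.27703363  0.57574405  0.79996027]
```

View pics/top0.png

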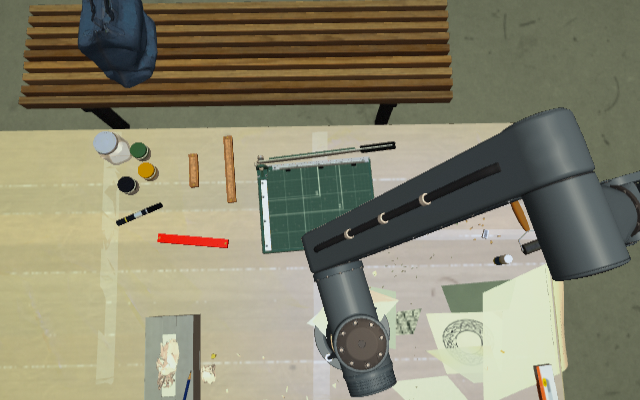

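View pics/scene0.png

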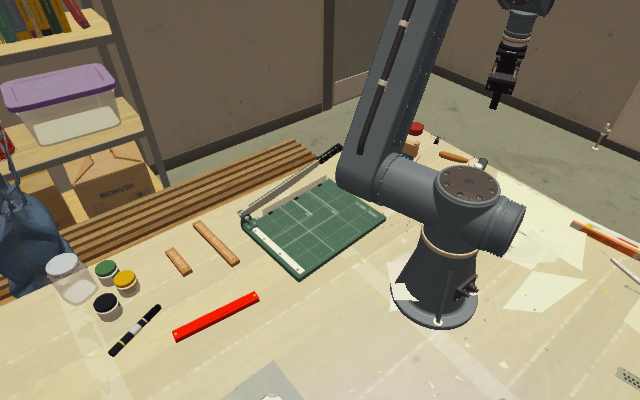

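The top view shows two brown bars, long at (229,169) and short at (194,170). A red look-alike lies at (193,240). The stand is not visible, so it is probably hidden under the arm, around (450,190).

Run:
```python
from h import *
c=robot.camera("wrist"); save("wrist0.png",c["image"]); print(-c["R"].T@c["t"])
t=dict(np.load("top0.npz")); P=pts(t)
hsv=cv2.cvtColor(t["image"],cv2.COLOR_RGB2HSV)
m=cv2.inRange(hsv,(5,90,120),(18,255,255)); m[:130]=0; m[:,:180]=0; m[:,250:]=0;m[220:]=0
n,l,s,ce=cv2.connectedComponentsWithStats(m)
for i in range(1,n):
    if s[i,4]<100: continue
    X=P[l==i]; r=cv2.minAreaRect((X[:,:2]*1000).astype(np.float32))
    print(s[i],ce[i],np.median(X,0),r)
save("crop0.png",cv2.resize(t["image"][120:260,80:300],None,fx=3,fy=3,interpolation=2))
```

```text
[ 0.33660364 -0.53013581  0.38386245]
[223 135  13  68 584] [228.98458904 168.61815068] [0.46555859 0.34627078 0.01628571] ((315.31329345703125, 260.9350280761719), (541.9442138671875, 101.78636169433594), 29.12084197998047)
[188 153  10  34 282] [192.84751773 169.60283688] [0.46618341 0.4510708  0.01628441] ((467.5108947753906, 451.8290100097656), (99.89673614501953, 26.165876388549805), 3.8787636756896973)
```

View pics/wrist0.png

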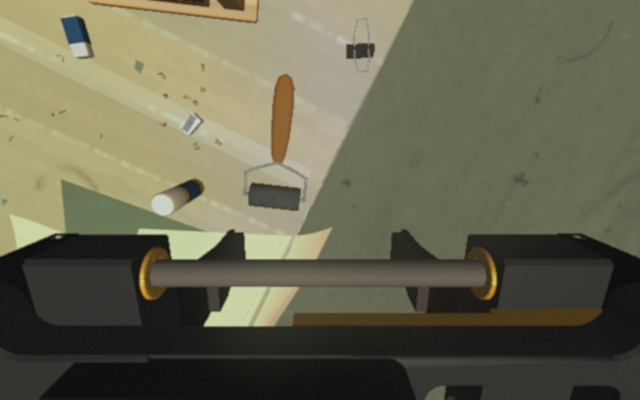

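View pics/crop0.png

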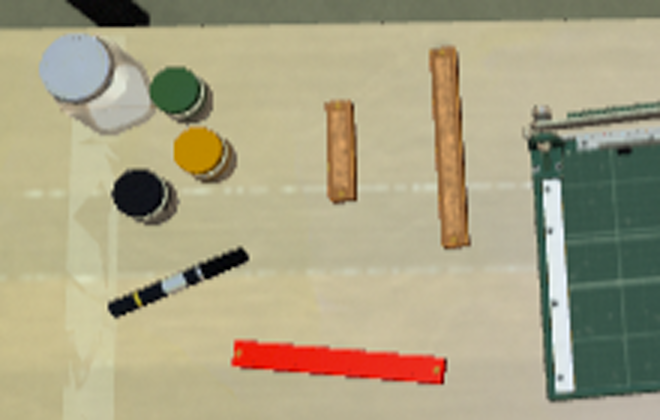

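Three things could be the bar meant: long brown at crop (450,147), short brown at (340,150) and long red at (338,362). The long brown one is right: it is beech with a cork strip and twice the short one's length, and the red one is to be left alone. The wrist view shows part of a wooden frame at the top edge (170,5), so I'll swing that way to uncover the stand.

Emit:
send_rows(
  increments=[0, 0, -0.038, 2.6, 3.1, 0.5, 1, 0, 0, -0.038, 2.6, 3.1, 0.5, 1, 0, 0, -0.038, 2.6, 3.1, 0.5, 1, 0, 0, -0.038, 2.6, 3.1, 0.5, 1, 0, 0, -0.038, 2.6, 3.1, 0.5, 1, 0, 0, -0.038, 2.6, 3.1, 0.5, 1, 0, 0, -0.038, 2.6, 3.1, 0.5, 1, 0, 0, -0.038, 2.6, 3.1, 0.5, 1, 0, 0, -0.038, 2.6, 3.1, 0.5, 1, 0, 0, -0.038, 2.6, 3.1, 0.5, 1],
)

```text
time: 0.98
position: [0.532, -0.2512, 0.2806]
tool_rot: [0.999, 0.033, -0.0, -0.0]
ft_force: [0.9, -0.4, 0.2]
grip_width: 0.0871
grip_force: 0.0
```

Emit:
send_rows(
  increments=[0, 0, 0, -0.4, 4, 0, 1, 0, 0, 0, -0.4, 4, 0, 1, 0, 0, 0, -0.4, 4, 0, 1, 0, 0, 0, -0.4, 4, 0, 1, 0, 0, 0, -0.4, 4, 0, 1, 0, 0, 0, -0.4, 4, 0, 1, 0, 0, 0, -0.4, 4, 0, 1, 0, 0, 0, -0.4, 4, 0, 1, 0, 0, 0, -0.4, 4, 0, 1, 0, 0, 0, -0.4, 4, 0, 1, 0, 0, 0, -0.4, 4, 0, 1, 0, 0, 0, -0.4, 4, 0, 1, 0, 0, 0, -0.4, 4, 0, 1, 0, 0, 0, -0.4, 4, 0, 1],
)

```text
time: 2.15
position: [0.4744, 0.3088, 0.2804]
tool_rot: [0.999, 0.034, -0.0, 0.0]
ft_force: [1.2, -0.3, -0.2]
grip_width: 0.0873
grip_force: 0.0
```

Run:
```python
from h import *
a=robot.camera("top");w=robot.camera("wrist")
np.savez("top1.npz",**a);np.savez("w1.npz",**w)
o=robot.get_obs();print(o["time"],o["position"],o["tool_rot"],o["q"])
im=np.zeros((550,800,3),np.uint8)
im[:,:500]=cv2.resize(a["image"][100:375,370:620],(500,550))
im[:188,500:]=cv2.resize(w["image"],(300,188))
save("v1.png",im)
P=pts(w); hsv=cv2.cvtColor(w["image"],cv2.COLOR_RGB2HSV)
m=((P[...,2]>0.011)&(P[...,2]<0.022)&(abs(P[...,1]-.346)<.05)&(hsv[...,1]>90)).astype(np.uint8)
n,l,s,ce=cv2.connectedComponentsWithStats(m)
for i in range(1,n):
    if s[i,4]<500: continue
    X=P[l==i]; print(s[i],np.median(X,0),cv2.minAreaRect((X[:,:2]*1000).astype(np.float32)))
```

```text
2.25 [0.47385521 0.31229376 0.28032272] [ 9.99285266e-01  3.77776421e-02  1.36244449e-04 -1.33709776e-03] [0.38455454 0.39392943 1.52044932 0.00257385 1.22604984 1.87890909]
[ 289  103   21  136 2379] [0.47720659 0.34533932 0.01626572] ((469.26959228515625, 344.96551513671875), (197.13949584960938, 25.738468170166016), 4.3536601066589355)
```

View pics/v1.png

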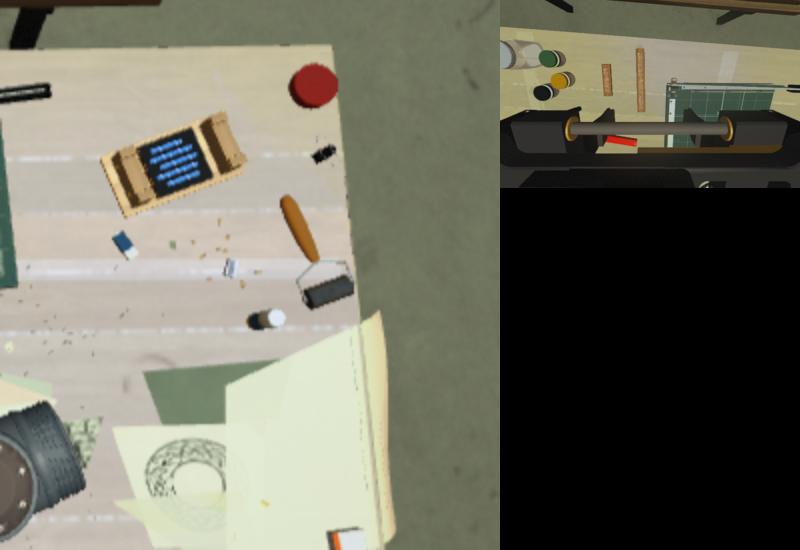

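The stand with the blue-inked plate is now clear at top pixel (458,180), its uprights at about (436,186) and (481,172). The bar measures 197 x 26 mm at z = 16 mm, which matches. Now I'll measure the stand.

Run:
```python
from h import *
t=dict(np.load("top1.npz")); P=pts(t)
roi=np.zeros((400,640),bool); roi[145:225,415:500]=1
def rect(lo,hi,name):
    m=(roi&(P[...,2]>lo)&(P[...,2]<hi)).astype(np.uint8)
    n,l,s,ce=cv2.connectedComponentsWithStats(m)
    for i in range(1,n):
        if s[i,4]<25: continue
        X=P[l==i]; r=cv2.minAreaRect((X[:,:2]*1000).astype(np.float32))
        print(name,s[i],np.median(X,0).round(4),np.round(r[0],1),np.round(r[1],1),round(r[2],1))
rect(.045,.08,"upr"); rect(.064,.08,"cheek"); rect(.054,.063,"floor"); rect(.024,.033,"plate");rect(.009,.08,"all")
```

```text
upr [473 155  21  30 297] [ 0.4411 -0.3761  0.0596] [ 441.6 -377.6] [79.8 27.1] 20.6
upr [428 172  20  30 285] [ 0.3932 -0.2448  0.0595] [ 394.6 -245.9] [79.9 26.6] 19.9
cheek [474 155  10   7  35] [ 0.4732 -0.3642  0.0674] [ 472.5 -365.7] [13.1 24.6] 21.7
cheek [429 172   9   6  35] [ 0.4259 -0.2355  0.0669] [ 425.9 -235.1] [13.9 21.5] 24.5
cheek [484 176  10   8  35] [ 0.4111 -0.3881  0.0679] [ 410.6 -388.7] [12.6 24.7] 22.1
cheek [438 194  10   7  32] [ 0.3627 -0.2571  0.0679] [ 363.9 -256.9] [13.5 23.1] 20.6
floor [474 158  17  24 150] [ 0.4422 -0.3769  0.0588] [ 443.5 -377.1] [68.6 25.6] 19.3
floor [428 176  17  26 157] [ 0.3951 -0.2455  0.0583] [ 393.3 -245.7] [76.8 25.4] 18.7
plate [439 163  38  36 637] [ 0.4163 -0.3112  0.0274] [ 418.2 -311.2] [80.1 86.8] 19.1
all [ 420  155   74   53 1975] [ 0.4148 -0.3105  0.0278] [ 418.  -311.3] [ 95.7 189.4] 19.5
all [426 215  12  10  60] [ 0.3069 -0.2324  0.0124] [ 306.1 -233. ] [35.7 19. ] 30.5
```

Run:
```python
from h import *
for k in "wrist","top","scene":
    c=robot.camera(k); P=pts(c); hsv=cv2.cvtColor(c["image"],cv2.COLOR_RGB2HSV)
    m=((P[...,2]>0.009)&(P[...,2]<0.024)&(abs(P[...,1]-.346)<.05)&(abs(P[...,0]-.466)<.13)&(hsv[...,1]>90)).astype(np.uint8)
    n,l,s,ce=cv2.connectedComponentsWithStats(m)
    for i in range(1,n):
        if s[i,4]<200: continue
        X=P[l==i]; print(k,s[i],X.mean(0),cv2.minAreaRect((X[:,:2]*1000).astype(np.float32)))
o=robot.get_obs();print(o["time"],o["position"],o["tool_rot"],o["ft_force"])
```

```text
wrist [ 286  103   20  136 2367] [0.47472627 0.34536909 0.01622323] ((469.26934814453125, 345.03167724609375), (197.04080200195312, 25.59465980529785), 4.316827774047852)
scene [192 220  48  46 567] [0.45943087 0.34476648 0.01608769] ((467.53125, 344.191650390625), (200.4982147216797, 26.34824562072754), 4.42690896987915)
2.4 [0.47473707 0.30662444 0.28009163] [ 9.99392125e-01  3.48546623e-02 -4.93111056e-04  5.39096144e-04] [1.2288376  0.59874359 0.07303702]
```

Emit:
send_rows(
  increments=[0, 0, 0.003, -0.33, 1.9, -3, 0.7, 0, 0, 0.003, -0.33, 1.9, -3, 0.7, 0, 0, 0, 0, 0, -3, 0.7, 0, 0, 0, 0, 0, -3, 0.7, 0, 0, 0, 0, 0, -3, 0.7, 0, 0, 0, 0, 0, 0, 0.7, 0, 0, 0, 0, 0, 0, 0.7],
)

```text
time: 2.98
position: [0.4682, 0.3428, 0.1294]
tool_rot: [0.999, 0.036, -0.002, 0.001]
ft_force: [0.2, 0.3, 0.5]
grip_width: 0.0615
grip_force: 0.0
```

Run:
```python
from h import *
c=dict(np.load("top0.npz")); P=pts(c)
m=(P[...,0]>.41)&(P[...,0]<.53)&(P[...,1]>.23)&(P[...,1]<.46)
print("max z",P[m][:,2].max(), np.percentile(P[m][:,2],99))
o=robot.get_obs();print(o["time"],o["position"],o["tool_rot"],o["grip_width"])
```

```text
max z 0.06968210889343482 0.0609045725679295
2.9833 [0.46815687 0.34284645 0.12940549] [ 9.99341698e-01  3.62101017e-02 -2.00483984e-03  9.89798411e-04] 0.0614536252620279
```

Run:
```python
from h import *
for k in "top0.npz","scene0.npz":
    P=pts(dict(np.load(k))); m=(P[...,0]>.38)&(P[...,0]<.58)&(P[...,1]>.2)&(P[...,1]<.46)&(P[...,2]>.045)
    print(k,P[m][::4].round(3).tolist())
o=robot.get_obs();print(o["position"])
```

```text
top0.npz [[0.495, 0.255, 0.057], [0.494, 0.258, 0.052], [0.493, 0.246, 0.054], [0.488, 0.254, 0.064], [0.49, 0.244, 0.055], [0.485, 0.216, 0.07], [0.485, 0.205, 0.07], [0.486, 0.254, 0.059], [0.484, 0.226, 0.063], [0.484, 0.214, 0.064], [0.481, 0.202, 0.075], [0.483, 0.251, 0.059], [0.48, 0.228, 0.068], [0.481, 0.217, 0.064], [0.482, 0.206, 0.061], [0.48, 0.251, 0.061], [0.479, 0.24, 0.061], [0.478, 0.228, 0.066], [0.478, 0.217, 0.062], [0.479, 0.206, 0.061], [0.477, 0.254, 0.061], [0.476, 0.243, 0.062], [0.478, 0.232, 0.052], [0.479, 0.221, 0.051], [0.478, 0.21, 0.053], [0.473, 0.262, 0.064], [0.478, 0.253, 0.045], [0.477, 0.241, 0.049], [0.477, 0.227, 0.047], [0.468, 0.263, 0.06], [0.467, 0.248, 0.063], [0.463, 0.264, 0.069], [0.464, 0.253, 0.066], [0.466, 0.243, 0.057], [0.465, 0.264, 0.05], [0.462, 0.251, 0.062], [0.462, 0.24, 0.06], [0.46, 0.257, 0.057], [0.461, 0.246, 0.052], [0.46, 0.264, 0.046], [0.458, 0.252, 0.053], [0.456, 0.255, 0.05], [0.456, 0.244, 0.05], [0.45, 0.247, 0.051]]
scene0.npz [[0.486, 0.203, 0.068], [0.478, 0.201, 0.069], [0.482, 0.206, 0.065], [0.483, 0.215
[... 392 characters left out ...]
.054], [0.477, 0.218, 0.049], [0.489, 0.251, 0.055], [0.475, 0.245, 0.062], [0.475, 0.234, 0.055], [0.476, 0.221, 0.048], [0.478, 0.253, 0.061], [0.476, 0.242, 0.056], [0.474, 0.231, 0.051], [0.477, 0.254, 0.058], [0.465, 0.248, 0.064], [0.462, 0.238, 0.06], [0.464, 0.26, 0.068], [0.464, 0.249, 0.061], [0.46, 0.239, 0.058], [0.462, 0.259, 0.064], [0.459, 0.249, 0.061], [0.461, 0.236, 0.052], [0.465, 0.258, 0.058], [0.459, 0.249, 0.057], [0.459, 0.237, 0.05], [0.459, 0.258, 0.059], [0.455, 0.248, 0.056], [0.463, 0.26, 0.053], [0.454, 0.252, 0.055], [0.463, 0.26, 0.05], [0.454, 0.253, 0.052], [0.45, 0.243, 0.049], [0.456, 0.255, 0.048], [0.447, 0.245, 0.049]]
[0.46815687 0.34284645 0.12940549]
```

The cutter's pivot reaches z of about 0.069 near the gripper body, so I'll grip a little higher, with TCP z about 0.013.

Emit:
send_rows(
  increments=[0, 0, 0, 0, 0, -3, 0.6, 0, 0, 0, 0, 0, -3, 0.6, 0, 0, 0, 0, 0, -2.5, 0.6, 0, 0, 0, 0, 0, -1.5, 0.6, 0, 0, 0, 0, 0, -1, 0.6, 0, 0, 0, 0, 0, -0.6, 0.6, 0, 0, 0, 0, 0, 0, 0.6, 0, 0, 0, 0, 0, 0, 0.6, 0, 0, 0, 0, 0, 0, 0.6],
)

```text
time: 3.73
position: [0.4698, 0.3454, 0.0161]
tool_rot: [0.999, 0.037, 0.001, -0.001]
ft_force: [0.4, 0.7, -0.4]
grip_width: 0.0524
grip_force: 0.0
```

Emit:
send_rows(
  increments=[0, 0, 0, 0, 0, 0, 0, 0, 0, 0, 0, 0, 0, 0, 0, 0, 0, 0, 0, 0, 0, 0, 0, 0, 0, 0, 0, 0, 0, 0, 0, 0, 0, 0, 0, 0, 0, 0, 0, 0, 0, 0, 0, 0, 0, 0, 0, 0, 0, 0, 0, 0, 0, 0, 0, 0],
  newtons=25,
)

```text
time: 4.4
position: [0.4686, 0.3449, 0.0147]
tool_rot: [0.999, 0.037, 0.0, 0.0]
ft_force: [-0.2, -0.4, 2.6]
grip_width: 0.0256
grip_force: 25.0
```

Emit:
send_rows(
  increments=[0, 0, 0, 0, 0, 1.5, 0, 0, 0, 0, 0, 0, 3, 0, 0, 0, 0, 0, 0, 3.5, 0, 0, 0, 0, 0, 0, 3.5, 0, 0, 0, 0, 0, 0, 2.5, 0, 0, 0, 0, 0, 0, 1, 0, 0, 0, 0, 0, 0, 0, 0],
)

```text
time: 4.98
position: [0.47, 0.3458, 0.1669]
tool_rot: [0.999, 0.037, 0.003, -0.001]
ft_force: [-1.2, 0.3, -1.4]
grip_width: 0.0257
grip_force: 25.0
```

Emit:
send_rows(
  increments=[0, 0, -0.0652, -0.25, -3.28, 0, 0, 0, 0, -0.0652, -0.25, -3.28, 0, 0, 0, 0, -0.0652, -0.25, -3.28, 0, 0, 0, 0, -0.0652, -0.25, -3.28, 0, 0, 0, 0, -0.0652, -0.25, -3.28, 0, 0, 0, 0, -0.0652, -0.25, -3.28, 0, 0, 0, 0, -0.0652, -0.25, -3.28, 0, 0, 0, 0, -0.0652, -0.25, -3.28, 0, 0, 0, 0, -0.0652, -0.25, -3.28, 0, 0, 0, 0, -0.0652, -0.25, -3.28, 0, 0, 0, 0, -0.0652, -0.25, -3.28, 0, 0, 0, 0, -0.0652, -0.25, -3.28, 0, 0, 0, 0, -0.0652, -0.25, -3.28, 0, 0, 0, 0, -0.0652, -0.25, -3.28, 0, 0, 0, 0, -0.0652, -0.25, -3.28, 0, 0, 0, 0, -0.0652, -0.25, -3.28, 0, 0, 0, 0, -0.0652, -0.25, -3.28, 0, 0, 0, 0, -0.0652, -0.25, -3.28, 0, 0, 0, 0, -0.0652, -0.25, -3.28, 0, 0, 0, 0, -0.0652, -0.25, -3.28, 0, 0],
)

```text
time: 6.65
position: [0.417, -0.3115, 0.162]
tool_rot: [0.816, -0.578, -0.002, -0.001]
ft_force: [0.2, 0.8, -1.1]
grip_width: 0.0252
grip_force: 25.0
```

Emit:
send_rows(
  increments=[0, 0, 0, 0, 0, 0, 0, 0, 0, 0, 0, 0, 0, 0, 0, 0, 0, 0, 0, 0, 0, 0, 0, 0, 0, 0, 0, 0],
)

```text
time: 6.98
position: [0.4177, -0.3089, 0.1632]
tool_rot: [0.817, -0.576, -0.002, -0.001]
ft_force: [0.5, 0.0, -1.6]
grip_width: 0.0258
grip_force: 25.0
```

```bash
cat > look.py <<'E'
from h import *
import sys
o=robot.get_obs();print(o["time"],o["position"],o["tool_rot"],o["ft_force"],o["grip_width"])
b=np.array([-.3361,.9418]); n=np.array([b[1],-b[0]]); C=np.array([.418,-.3115])
for k in "wrist","scene","top":
    c=robot.camera(k); P=pts(c); hsv=cv2.cvtColor(c["image"],cv2.COLOR_RGB2HSV)
    lo,hi=float(sys.argv[1]),float(sys.argv[2])
    m=((P[...,2]>lo)&(P[...,2]<hi)&(np.linalg.norm(P[...,:2]-C,axis=-1)<.14)&(hsv[...,1]>90)&(hsv[...,0]<20)&(hsv[...,2]>90)).astype(np.uint8)
    ps=[]
    nn,l,s,ce=cv2.connectedComponentsWithStats(m)
    for i in range(1,nn):
        if s[i,4]<80: continue
        X=P[l==i]; ps.append(X); d=X[:,:2]-C
        u,v=d@b,d@n; f=np.polyfit(u,X[:,2],1)
        print(k,s[i],"along",np.percentile(u,[.5,99.5]).round(4),"across",np.percentile(v,[1,99]).round(4),"z med",np.median(X[:,2]).round(4),"slope",f[0].round(4),"yaw",np.polyfit(u,v,1)[0].round(4))
    save(sys.argv[3]+k+".png",c["image"])
E
python3 look.py 0.1 0.21 a_
```

```text
6.9833 [ 0.4176843  -0.30887827  0.16315307] [ 8.17354681e-01 -5.76130678e-01 -2.08583009e-03 -6.45708273e-04] [ 0.54391546  0.04114396 -1.64175888] 0.025818173837944897
wrist [ 292   63   52  196 9411] along [-0.0954  0.0061] across [-0.0113  0.0138] z med 0.1645 slope 0.0062 yaw -0.0021
wrist [ 297  287   43   26 1095] along [0.0243 0.0426] across [-0.0113  0.0136] z med 0.1649 slope -0.0124 yaw -0.0078
scene [385 115  22  28 244] along [-0.0461  0.1046] across [-0.0133  0.0141] z med 0.1649 slope -0.0344 yaw -0.049
```

The bar hangs level and is aligned to within 0.2°, but its centre is about 4.5 mm too far along +local y. I'll correct that and lower to about 4 mm above the saddles.

Emit:
send_rows(
  increments=[0, 0, 0, 0.15, -0.42, 0, 0, 0, 0, 0, 0, 0, -2, 0, 0, 0, 0, 0, 0, -2, 0, 0, 0, 0, 0, 0, -2, 0, 0, 0, 0, 0, 0, -1, 0, 0, 0, 0, 0, 0, -0.7, 0, 0, 0, 0, 0, 0, -0.7, 0, 0, 0, 0, 0, 0, 0, 0, 0, 0, 0, 0, 0, 0, 0, 0, 0, 0, 0, 0, 0, 0],
)

```text
time: 7.97
position: [0.4206, -0.3158, 0.0813]
tool_rot: [0.817, -0.577, 0.001, 0.0]
ft_force: [-0.1, 0.5, -1.3]
grip_width: 0.0258
grip_force: 25.0
```

```bash
python3 look.py 0.073 0.095 b_
```

```text
7.9667 [ 0.42060283 -0.31576565  0.08127454] [ 8.17043606e-01 -5.76575220e-01  8.47340959e-04  2.07231133e-04] [-0.06861773  0.49438292 -1.25079493] 0.025841669614920803
wrist [ 292   63   52  196 9400] along [-0.1028 -0.0014] across [-0.0108  0.0142] z med 0.0829 slope 0.001 yaw 0.0022
wrist [ 296  287   44   26 1116] along [0.0172 0.0352] across [-0.011   0.0145] z med 0.0828 slope -0.0095 yaw -0.0073
scene [383 135  22  28 209] along [-0.0605  0.0974] across [-0.0127  0.0131] z med 0.0828 slope -0.0189 yaw -0.0503
top [428 172  33  20 289] along [0.0058 0.0976] across [-0.0095  0.0155] z med 0.0811 slope -0.0025 yaw 0.0071
```

View pics/b_wrist.png

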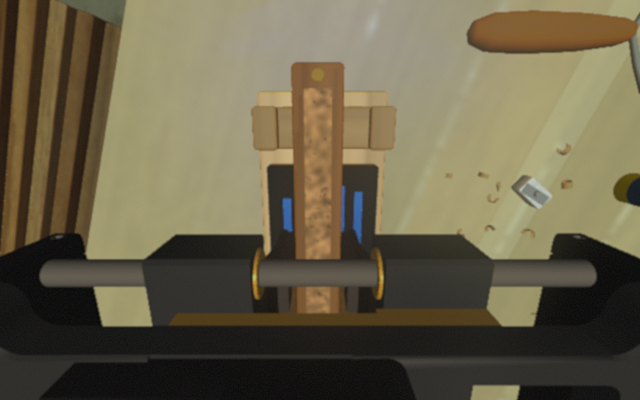

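The wrist view shows the bar (318,190) centred between the cheeks at (266,127) and (380,127). A small centring correction comes next, then a gentle lowering.

Emit:
send_rows(
  increments=[0, 0, 0, -0.17, 0.2, 0, 0, 0, 0, 0, 0, 0, -0.2, 0, 0, 0, 0, 0, 0, -0.2, 0, 0, 0, 0, 0, 0, -0.1, 0, 0, 0, 0, 0, 0, -0.05, 0, 0, 0, 0, 0, 0, 0, 0, 0, 0, 0, 0, 0, 0, 0, 0, 0, 0, 0, 0, 0, 0],
)

```text
time: 8.78
position: [0.4184, -0.3133, 0.075]
tool_rot: [0.817, -0.577, 0.0, -0.0]
ft_force: [-1.6, 0.5, -1.0]
grip_width: 0.0256
grip_force: 25.0
```

```bash
python3 look.py 0.070 0.09 c_
```

```text
8.7833 [ 0.41843191 -0.31331509  0.07501416] [ 8.16996090e-01 -5.76643207e-01  1.76653381e-05 -7.15881194e-06] [-1.58507922  0.47233266 -1.04037699] 0.025629362821124917
wrist [ 291   63   53  196 9381] along [-0.0998  0.0016] across [-0.012  0.013] z med 0.0766 slope 0.0025 yaw 0.0022
wrist [ 296  287   44   26 1121] along [0.0202 0.0381] across [-0.0122  0.0133] z med 0.0766 slope -0.0111 yaw -0.0093
scene [383 137  22  28 198] along [-0.0567  0.0986] across [-0.0137  0.0121] z med 0.0765 slope -0.0138 yaw -0.0463
top [427 174  33  19 280] along [0.0109 0.101 ] across [-0.0107  0.0144] z med 0.0754 slope -0.0067 yaw -0.0055
```

Centred to within 1 mm, with the bar's top at 76.6 mm against 76 mm when seated. I'll lower the last bit until force shows.

Emit:
send_rows(
  increments=[0, 0, 0, 0, 0, -0.05, 0, 0, 0, 0, 0, 0, -0.05, 0, 0, 0, 0, 0, 0, 0, 0, 0, 0, 0, 0, 0, 0, 0],
)

```text
time: 9.27
position: [0.4185, -0.3133, 0.0747]
tool_rot: [0.817, -0.577, 0.0, 0.0]
ft_force: [-0.9, 0.3, 5.0]
grip_width: 0.0258
grip_force: 25.0
```

Contact: +5 N. Releasing and going up.

Emit:
send_rows(
  increments=[0, 0, 0, 0, 0, 0, 0.35, 0, 0, 0, 0, 0, 0, 0.45, 0, 0, 0, 0, 0, 0, 0.55, 0, 0, 0, 0, 0, 0, 0.55, 0, 0, 0, 0, 0, 0, 0.55, 0, 0, 0, 0, 0, 0, 0.55],
)

```text
time: 9.77
position: [0.4184, -0.3132, 0.0739]
tool_rot: [0.817, -0.577, -0.0, -0.0]
ft_force: [0.7, -0.4, 0.4]
grip_width: 0.0465
grip_force: 0.0
```

Emit:
send_rows(
  increments=[0, 0, 0, 0, 0, 0.5, 0.55, 0, 0, 0, 0, 0, 1, 0.55, 0, 0, 0, 0, 0, 3, 0.55, 0, 0, 0, 0, 0, 4, 0.55, 0, 0, 0, 0, 0, 4, 0.55, 0, 0, 0, 0, 0, 4, 0.55, 0, 0, 0, 0, 0, 0, 0.55, 0, 0, 0, 0, 0, 0, 0.55],
)

```text
time: 10.43
position: [0.4196, -0.3145, 0.2428]
tool_rot: [0.817, -0.577, 0.004, 0.001]
ft_force: [0.3, 1.0, -1.4]
grip_width: 0.0482
grip_force: 0.0
```

```bash
python3 look.py 0.072 0.09 d_
```

```text
10.4333 [ 0.41964888 -0.31453395  0.24276599] [ 0.81705155 -0.57655032  0.00394758  0.00095774] [ 0.32367287  1.00068986 -1.35786056] 0.048184034411133045
wrist [ 307   97   24  162 3675] along [-0.0991  0.0815] across [-0.0117  0.0132] z med 0.0763 slope -0.0 yaw 0.0009
scene [383 133  31  32 274] along [-0.1008  0.101 ] across [-0.0137  0.0125] z med 0.0761 slope -0.0006 yaw -0.0021
```

View pics/d_wrist.png

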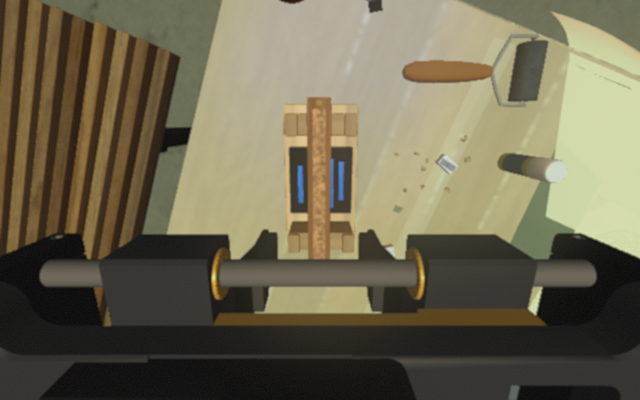

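The picture shows the bar (318,180) across both saddles, clear of the plate. It is flat (top at 76.1 mm, no slope), centred to within 1 mm and clear of the gripper.

```bash
python3 -c "
from rig import robot
print(robot.hand_in())"
```

```text
the job is handed in; nothing more can be done
None
```

The long bar lies flat in both saddles over the plate, centred to within about 1 mm, and the job was handed in at about 10.5 s.

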